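# Reload the marking tray and snap it shut

### The job

Put what is left on the marking tray from the last batch, one or two finished strips with a white marker, into the grey bin and load the tray with the next batch: set every unmarked green terminal strip on it, lengthwise along the low fence, then lay the straightedge, centred, along their near side so that it lies flush against them and holds them all flush to the fence. With the row lined up and both clips still up, press the two red clips over and down until each snaps onto the straightedge; leave the other things on the bench where they are.

Things in the scene. Friction and masses are not known exactly. Their poses are not given: they have to be found in the camera images.
- strip_1_mid (a point): an unmarked green terminal strip, a plain block 22 (x) x 60 (y) x 20 (z) mm, 30 g, lying screw side up on the bench; the point is its centre, 10 mm above its underside. Two to four of strip_1..strip_4 are there at each start (the others are absent: None)
- strip_2_mid (a point): an unmarked green terminal strip, a plain block 22 (x) x 60 (y) x 20 (z) mm, 30 g, lying screw side up on the bench; the point is its centre, 10 mm above its underside. Two to four of strip_1..strip_4 are there at each start (the others are absent: None)
- strip_3_mid (a point): an unmarked green terminal strip, a plain block 22 (x) x 60 (y) x 20 (z) mm, 30 g, lying screw side up on the bench; the point is its centre, 10 mm above its underside. Two to four of strip_1..strip_4 are there at each start (the others are absent: None)
- strip_4_mid (a point): an unmarked green terminal strip, a plain block 22 (x) x 60 (y) x 20 (z) mm, 30 g, lying screw side up on the bench; the point is its centre, 10 mm above its underside. Two to four of strip_1..strip_4 are there at each start (the others are absent: None)
- straightedge_grip (a point): the straightedge: a straight aluminium rail, 20 (x) x 300 (y) x 16 (z) mm, with a black upright grip rib on top of its middle, 14 (x) x 70 (y) mm, from 16 to 42 mm above the underside; 0.2 kg, it lies on the bench behind the tray. The point is in the middle of the rib, 32 mm above the underside; y runs along the rail
- marked_1_mid (a point): a finished strip left on the tray from the last batch (one or two of marked_1, marked_2 are there, the other is absent: None): a green terminal strip like the others (22 x 60 x 20 mm, 30 g) but with a white marker strip, 11 x 57 mm, along its top; lying roughly along the fence on the bed; the point is its centre, 10 mm above its underside, y along it
- marked_2_mid (a point): a finished strip left on the tray from the last batch (one or two of marked_1, marked_2 are there, the other is absent: None): a green terminal strip like the others (22 x 60 x 20 mm, 30 g) but with a white marker strip, 11 x 57 mm, along its top; lying roughly along the fence on the bed; the point is its centre, 10 mm above its underside, y along it
- bin_floor (a point): the grey bin, fixed, 133 (x) x 98 (y) mm outside, 112 x 76 mm inside, walls 55 mm high (the one at -x 40 mm); the point is the centre of its inner floor, 2 mm above the bench; x along its length
- tray: the marking tray, a fixed dark metal plate with white engraving, 142 (x) x 340 (y) x 12 (z) mm; origin at bench level, 42 mm on the near side of the fence's face; x points level from the near edge to the fence, y along the fence to the left. Four 60 mm places for strips are engraved along the fence, centred at y = -102, -34, 34, 102 mm. Two red snap clips stand on the near edge at y = +136 and -136 mm
- fence_foot (a point): point on the tray's bed (12 mm above the bench) at the foot of the near face of the low steel fence (8 mm high, 294 mm long, with equally high end stops at y = +-137 mm that reach 18 mm forward), mid-length; axes as the tray's. In this frame a strip against the fence has its centre at x = -11 mm, and a straightedge flush in front of the strips has its grip at x = -32, y = 0 mm
- clip_left (a joint): left snap clip, a red arm. 0 rad = raised, leaning 55 degrees up towards the fence; grows as it is pushed down. An over-centre spring resists: pushing the roller down and over along its arc meets a peak of 5 N (9 N if pushed straight down) at 0.2 rad, then it gives way; past 0.5 rad it snaps down by itself and rests on the end of the straightedge at about 0.94 rad, pressing with 3 N
- clip_left_hinge (a point): middle of the left clip's hinge, 26 mm above the bench, axes as the tray's (x towards the fence, hinge along y). The arm is 24 mm wide and 54 mm long; its top is 9 mm above the hinge when shut. A nose under the arm drops in front of the straightedge: if that stands more than some 4 mm short of its flush place, the nose lands on it and the clip cannot shut
- clip_left_tip (a point): axis of the black roller (13 mm thick, 17 mm wide, turns freely) at the end of the left clip's arm, where it is pressed; moves with the arm: raised, 22 mm from the hinge towards the fence and 48 mm above it, its front 14 mm short of a flush straightedge; shut, 52 mm from the hinge and 10 mm above it
- clip_right (a joint): right snap clip, a red arm. 0 rad = raised, leaning 55 degrees up towards the fence; grows as it is pushed down. An over-centre spring resists: pushing the roller down and over along its arc meets a peak of 5 N (9 N if pushed straight down) at 0.2 rad, then it gives way; past 0.5 rad it snaps down by itself and rests on the end of the straightedge at about 0.94 rad, pressing with 3 N
- clip_right_hinge (a point): middle of the right clip's hinge, 26 mm above the bench, axes as the tray's (x towards the fence, hinge along y). The arm is 24 mm wide and 54 mm long; its top is 9 mm above the hinge when shut. A nose under the arm drops in front of the straightedge: if that stands more than some 4 mm short of its flush place, the nose lands on it and the clip cannot shut
- clip_right_tip (a point): axis of the black roller (13 mm thick, 17 mm wide, turns freely) at the end of the right clip's arm, where it is pressed; moves with the arm: raised, 22 mm from the hinge towards the fence and 48 mm above it, its front 14 mm short of a flush straightedge; shut, 52 mm from the hinge and 10 mm above it
- multimeter: bystander, to be left where it is: multimeter, 168 x 82 x 47 mm; origin at the centre of its underside
- side_cutter: bystander, to be left where it is: side cutter with red handles, 53 x 125 x 11 mm; origin at the centre of its underside
- tape: bystander, to be left where it is: roll of black tape, 62 x 60 x 19 mm; origin at the centre of its underside
- pen_red: bystander, to be left where it is: red pen, 12 x 145 x 9 mm; origin at the centre of its underside
- spare_plug: bystander, to be left where it is: dark grey round plug, 19 x 53 x 20 mm; origin at the centre of its underside
Mind the look-alikes: they are no part of the job. Leave any purple look-alike of the part that bears strip_1_mid alone.

How it is judged:
By the outcome, as a careful person would: the job done as asked, in the order asked, and still so for the second after the job is handed in, with the robot touching nothing.
Of marked_1, marked_2 only 1 to 2 are there at a start; the rules pass over those that are not, and their reading is None.
Of strip_1, strip_2, strip_3, strip_4 only 2 to 4 are there at a start; the rules pass over those that are not, and their reading is None.
At some moment in a run one of strip_1, strip_2, strip_3, strip_4, marked_1, marked_2, straightedge may be knocked a few centimetres aside while the robot is not near it.
Once in a run the grip may slacken for a moment while it holds something.
It also fails if it takes over 210 s, if anything falls off the work surface, if the arm or the gripper's body presses on something with over 40 N, if the wrist force passes 120 N, or if a joint passes its speed limit or range.

### The arm

A 6-joint arm with a two-finger parallel gripper is mounted at the origin on a cart in front of the work surface, level with it; the furniture and walls round the work are solid. World frame = base frame: x ahead of the robot, y to its left, z up, the work surface at z = 0. Lengths are in m, angles in rad, forces in N, time in s.
With the tool pointing down it reaches from about 0.2 to 0.875 m from the base axis. Payload 3.4 kg.
Tool frame: the origin (TCP) lies between the finger pads; the fingertips stand 25 mm ahead of it and the grasp point (between the pads) lies 6 mm ahead of it (r.nose_length is the z of the fingertips in the tool frame, in m); z points along the fingers, y is the line along which they close (so a half turn about z gives the same grasp; the last joint's range is limited). The gripper opens to 94 mm and grips with 3 to 60 N. Pads are 16 mm wide; open, the fingers measure 119 mm over their backs; the gripper's body (75 mm by 177 mm) begins 78 mm behind the grasp point.
Start: joints at [1.217, 0.276, 1.505, -0, 1.361, -0.121], TCP at [0.133, 0.56, 0.23] pointing down, gripper open.
Joint ranges: [-2.89, 2.89], [-0.75, 2.08], [0.22, 2.7], [-1.18, 4.32], [0.11, 2.71], [-2.7, 2.7]. Speed limits (rad/s): [2.57, 2.57, 3.14, 3.14, 3.14, 3.14].

### API

Orientations are given as a unit quaternion [w, x, y, z].
In Python, from plant import r, gripper_to, inverse_kinematics, vision, models, telemetry gives the robot as it stands. Calls block until the motion is done:
- r.move_to(position, orientation): joint-space move of the TCP to a pose.
- r.move_l(position, rot=None, vel=0.15, guard=None): straight line of the TCP; rot=None keeps the orientation; vel is the mean speed in m/s. With guard (N) it stops when the force on the tool has changed by that much, and returns True; else False.
- r.movej(angles): joint-space move.
- gripper_to(opening, f_grip=None): finger opening in m; f_grip is the grip in N (None keeps the last); returns when the fingers have stopped.
- r.hold(seconds).
- inverse_kinematics(position, orientation): joint angles nearest the present ones, or None.
- vision.snapshot(name): name is "scene" or "top" or "wrist"; returns the picture (400x640x3 uint8, red, green, blue); there is no depth.
- vision.get_calibration(name): a dict with "fx", "fy", "cx", "cy" (pixels), "position" and "orientation" of the camera in the world. Camera axes: x right, y down, z forward; pixel columns grow to the right and rows downward; lengths in m; the calibration is good to about 2 mm. A picture is of the moment at which its call begins: read the wrist's pose just before it. get_calibration takes no time and is no camera call; for the wrist camera it gives the pose at the moment of the call.
A pose or a line that the arm cannot do raises r.PlanningError and nothing moves.
- r.sign_off(): hands the job in; it is judged then, once.
Trained networks look in the newest picture that a camera, given by its name, has taken for a name from the list of things; names that differ only in an ending like _2 or _b are one class to them, and where a whole thing is asked for, a point or a joint stands for the part that bears it (a point fixed in the world has none). Each returns a list of dicts, best first, with "score" (0 to 1); they miss things now and then, are a little off and sometimes report something else, mostly with a low value. They report only what shows in the picture. A call takes as long as a camera call. They do not tell look-alikes from the thing itself.
- models.boxes_of(thing, camera): "at" ([x, y, z] in m, in world coordinates, good to about 4 mm: the middle of the surface that is visible of it).
- models.regions_of(thing, camera): "pixels" (400x640 bool, what is visible of it).
- models.mark_of(thing, camera): "at" ([x, y, z] in m, in world coordinates, good to about 4 mm: a listed point, or the origin of a listed thing).
Readings, each from a call of its own:
- telemetry.current_t(): time.
- telemetry.current_joints(): joint angles.
- telemetry.current_dq(): joint speeds.
- telemetry.current_joint_efforts(): joint torques, N m.
- telemetry.current_ee_pos(): TCP position.
- telemetry.current_tool_rot(): TCP orientation.
- telemetry.current_wrist_force(): force on the tool from outside, world axes, zero at the start.
- telemetry.current_torque(): the same for the moment, N m.
- telemetry.current_opening(): finger opening in m.
- telemetry.current_finger_force(): force on a finger pad.
Only numpy, scipy, OpenCV 4.12 (cv2) and the standard library are available. Lean on these libraries where they do the work, as an engineer would, in place of code of your own. Each camera call takes 0.05 s, during which the arm holds its last target. There are 200 camera calls.

## Working session

There is one attempt and no reset: what is moved stays moved. The work goes in short steps, each a Python script; the robot and the scene stay as the last script left them, time stands still between calls to the robot, and variables do not carry over. Pictures are saved under pics/ and viewed, at most 14 in all, crops included, and the job is handed in when it is done.

```bash
ls; mkdir -p pics; python3 - <<'E'
from plant import r, gripper_to, inverse_kinematics, vision, models, telemetry
import cv2, numpy as np
print(telemetry.current_t(), r.nose_length, telemetry.current_tool_rot())
for n in ["top","scene"]:
    im=vision.snapshot(n); cv2.imwrite(f"pics/{n}0.png",im[:,:,::-1]); 
    c=vision.get_calibration(n); print(n,c)
    for th in ["strip_1_mid","marked_1_mid","straightedge_grip","bin_floor","fence_foot","tray","clip_left_tip","clip_right_tip","clip_left_hinge"]:
        print(th,[(round(d['score'],2),np.round(d['at'],3).tolist()) for d in models.mark_of(th,n)])
E
```

```text
pics
0.0 0.025 [-2.03807707e-04  1.16131476e-01  9.93233464e-01 -8.51070936e-04]
top {'fx': 520.38403652052, 'fy': 520.38403652052, 'cx': 312.3970388124574, 'cy': 198.84093294565588, 'position': array([ 0.22855707, -0.0697211 ,  1.98084624]), 'orientation': array([-0.05327653,  0.70793315, -0.70201292,  0.05630375])}
strip_1_mid [(0.48, [0.565, -0.266, 0.012]), (0.48, [0.669, -0.249, 0.011]), (0.46, [0.573, 0.318, 0.012])]
marked_1_mid [(0.48, [0.569, -0.048, 0.022]), (0.38, [0.588, -0.002, 0.011])]
straightedge_grip [(0.86, [0.686, 0.011, 0.031]), (0.72, [0.562, -0.267, 0.013])]
bin_floor [(0.6, [0.535, -0.464, 0.001])]
fence_foot [(0.81, [0.591, 0.002, 0.01]), (0.42, [0.565, -0.265, 0.015])]
tray [(0.55, [0.551, -0.005, 0.004]), (0.23, [0.614, 0.466, 0.002])]
clip_left_tip [(0.52, [0.511, 0.128, 0.075])]
clip_right_tip [(0.49, [0.551, -0.142, 0.071]), (0.35, [0.379, 0.068, -0.003])]
clip_left_hinge [(0.76, [0.49, 0.127, 0.025])]
scene {'fx': 362.52980754255617, 'fy': 362.52980754255617, 'cx': 327.59983110737454, 'cy': 199.39664024256248, 'position': array([-0.25655397, -0.45389756,  1.06009553]), 'orientation': array([-0.30089203,  0.80308181, -0.47879069,  0.18783786])}
strip_1_mid [(0.7, [0.668, -0.25, 0.009]), (0.65, [0.566, -0.264, 0.011])]
marked_1_mid [(0.51, [0.568, -0.047, 0.024]), (0.27, [0.548, 0.052, 0.023]), (0.18, [0.452, -0.602, -0.002])]
straightedge_grip [(0.84, [0.687, 0.007, 0.028])]
bin_floor [(0.77, [0.537, -0.46, 0.003])]
fence_foot [(0.97, [0.594, -0.001, 0.013])]
tray [(0.58, [0.55, -0.002, 0.001])]
clip_left_tip [(0.74, [0.449, -0.602, 0.001]), (0.5, [0.512, 0.129, 0.074])]
clip_right_tip [(0.49, [0.541, -0.142, 0.073]), (0.41, [0.542, 0.486, -0.001])]
clip_left_hinge [(0.75, [0.492, 0.13, 0.026])]
```

```bash
python3 - <<'E'
import cv2
im=cv2.imread("pics/top0.png"); cv2.imwrite("pics/topc.png",cv2.resize(im[0:200,120:520],(800,400),interpolation=cv2.INTER_CUBIC))
E
```

```text
(no output)
```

View pics/top0.png

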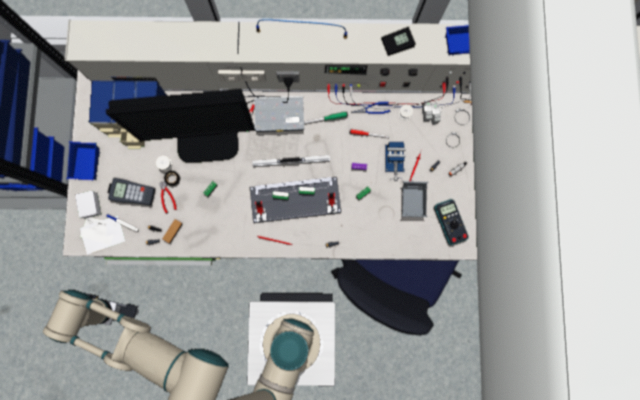

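View pics/topc.png

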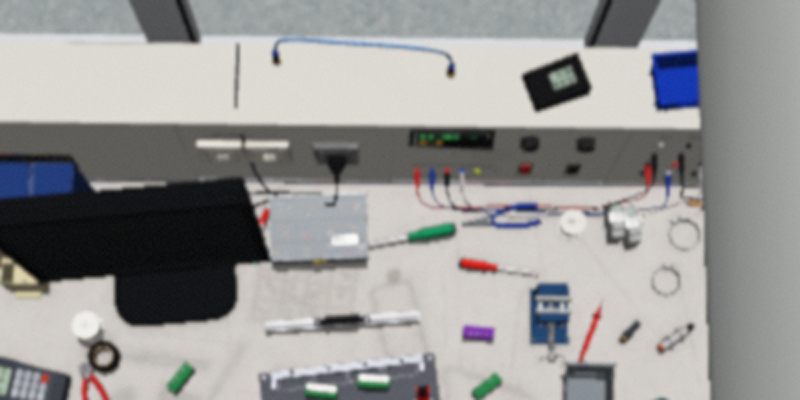

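View pics/scene0.png

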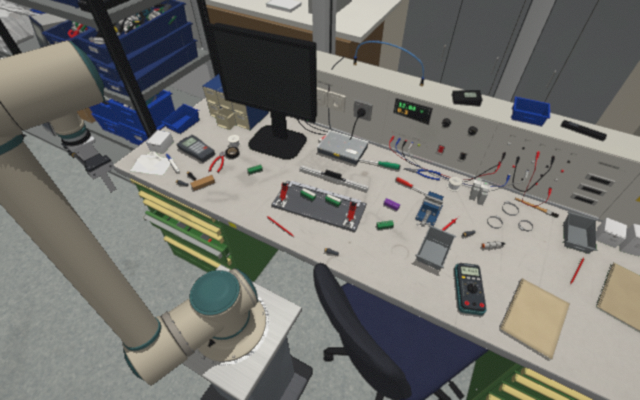

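Two unmarked strips at (210,188) and (363,193) in the top view. The purple look-alike is at (359,167), and the two marked strips are on the tray at (281,196) and (307,191). The straightedge is behind the tray at row 160, the bin at (413,200), and the tray is yawed about 7°. Next, a wrist view over the tray.

```bash
cat > h.py <<'E'
from plant import r, gripper_to, inverse_kinematics, vision, models, telemetry as T
import cv2, numpy as np
from scipy.spatial.transform import Rotation as R
def quat(phi):
    "tool down, fingers closing along world direction phi; picks the half turn nearest the present joints"
    t=(phi+np.pi/2)/2
    return [0,np.cos(t),np.sin(t),0]
def best(pos,phi):
    c=[]; q0=np.array(T.current_joints())
    for p in (phi,phi+np.pi):
        q=inverse_kinematics(pos,quat(p))
        if q is not None: c.append((abs(np.array(q)-q0).max(),p))
    return quat(min(c)[1])
def snap(cam="wrist",f=None):
    c=vision.get_calibration(cam); im=vision.snapshot(cam)
    if f: cv2.imwrite(f"pics/{f}.png",im[:,:,::-1])
    return im,c
def rot(c): return R.from_quat(np.roll(c['orientation'],-1)).as_matrix()
def px2w(uv,z,c):
    uv=np.atleast_2d(uv).astype(float)
    d=np.c_[(uv[:,0]-c['cx'])/c['fx'],(uv[:,1]-c['cy'])/c['fy'],np.ones(len(uv))]@rot(c).T
    return c['position']+d*((z-c['position'][2])/d[:,2])[:,None]
def w2px(p,c):
    q=(np.atleast_2d(p)-c['position'])@rot(c)
    return np.c_[q[:,0]/q[:,2]*c['fx']+c['cx'],q[:,1]/q[:,2]*c['fy']+c['cy']]
def greens(im,c,ztop,amin=100,white=False):
    "green (or green+white marker) blobs -> list of (x,y,long-axis angle,len,wid)"
    hsv=cv2.cvtColor(im,cv2.COLOR_RGB2HSV)
    m=cv2.inRange(hsv,(50,90,40),(85,255,255))
    m=cv2.morphologyEx(m,cv2.MORPH_CLOSE,np.ones((5,5)))
    out=[]
    for k in cv2.findContours(m,cv2.RETR_EXTERNAL,cv2.CHAIN_APPROX_NONE)[0]:
        if cv2.contourArea(k)<amin: continue
        w=px2w(k[:,0,:],ztop,c)[:,:2]
        (cx,cy),(a,b),ang=cv2.minAreaRect((w*1000).astype(np.float32))
        ang=np.deg2rad(ang)
        if a<b: a,b,ang=b,a,ang+np.pi/2
        ang=(ang)%np.pi
        out.append((cx/1000,cy/1000,ang,a,b))
    return out
E
python3 - <<'E'
from h import *
p=[0.45,0,0.42]; r.move_to(p,best(p,0.1))
im,c=snap("wrist","w1")
print(c['position'],T.current_t(), rot(c)[:,2])
for g in greens(im,c,.032): print(np.round(g,3))
for th in ["fence_foot","tray","clip_left_tip","clip_right_tip","clip_left_hinge","clip_right_hinge","straightedge_grip","marked_1_mid"]:
    print(th,[(round(d['score'],2),np.round(d['at'],3).tolist()) for d in models.mark_of(th,"wrist")])
E
```

```text
[0.44305088 0.07447627 0.57411556] 3.4333 [ 0.02544436 -0.25190533 -0.96741733]
[ 0.556 -0.252  2.236 57.463 21.864]
[ 0.851 -0.138  1.771 67.588 23.956]
[ 5.6000e-01 -4.8000e-02  1.4750e+00  6.1054e+01  1.3404e+01]
[5.4100e-01 5.1000e-02 1.4690e+00 5.9810e+01 1.2271e+01]
fence_foot [(0.77, [0.591, -0.0, 0.014])]
tray [(0.9, [0.55, -0.006, -0.001])]
clip_left_tip [(0.72, [0.506, 0.124, 0.074])]
clip_right_tip [(0.68, [0.544, -0.145, 0.077])]
clip_left_hinge [(0.89, [0.492, 0.127, 0.025])]
clip_right_hinge [(0.78, [0.527, -0.149, 0.024]), (0.69, [0.564, -0.052, 0.023])]
straightedge_grip [(0.63, [0.689, 0.012, 0.032])]
marked_1_mid [(0.73, [0.567, -0.05, 0.022])]
```

View pics/w1.png

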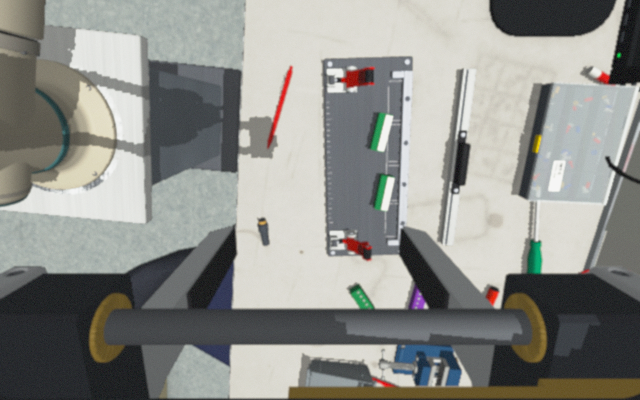

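The wrist view shows the plate corners at about (323,58), (411,57), (403,253) and (328,255). The fence runs along column 393, the marked strips are at (381,132) and (384,191), and the straightedge grip is at (461,158). Now I'll fit the tray.

```bash
python3 - <<'E'
from h import *
p=[0.50,-0.09,0.36]; r.move_to(p,best(p,0.12))
im,c=snap("wrist","w2")
k=max(models.regions_of("tray","wrist"),key=lambda d:d['score'])
m=k['pixels'].astype(np.uint8)*255
m=cv2.morphologyEx(m,cv2.MORPH_CLOSE,np.ones((9,9)))
kk=max(cv2.findContours(m,0,2)[0],key=cv2.contourArea)
w=px2w(kk[:,0,:],.012,c)[:,:2]*1000
print(k['score'],cv2.minAreaRect(w.astype(np.float32)),cv2.boundingRect(kk))
for th in ["fence_foot","clip_left_tip","clip_right_tip","clip_left_hinge","clip_right_hinge","straightedge_grip","marked_1_mid"]:
    print(th,[(round(d['score'],2),np.round(d['at'],3).tolist()) for d in models.mark_of(th,"wrist")])
# rectified map of the tray at bed height, 2 px/mm, x up, y left
def rect(z,x0=.44,x1=.72,y0=-.2,y1=.2,s=2000):
    P=np.array([[x1,y1,z],[x1,y0,z],[x0,y0,z],[x0,y1,z]]); W,H=int((y1-y0)*s),int((x1-x0)*s)
    M=cv2.getPerspectiveTransform(w2px(P,c).astype(np.float32),np.float32([[0,0],[W,0],[W,H],[0,H]]))
    return cv2.warpPerspective(im,M,(W,H),flags=cv2.INTER_CUBIC)
o=rect(.012); 
for i in range(0,800,100): cv2.line(o,(i,0),(i,6),(255,0,0)); 
for i in range(0,560,40): cv2.line(o,(0,i),(6,i),(255,0,0))
cv2.imwrite("pics/rect.png",o[:,:,::-1])
E
```

```text
Traceback (most recent call last):
ValueError: max() iterable argument is empty
```

```bash
cat >> h.py <<'E'
def rect(im,c,z,x0=.44,x1=.72,y0=-.2,y1=.2,s=2000):
    "rectified map at height z, x up, y left"
    P=np.array([[x1,y1,z],[x1,y0,z],[x0,y0,z],[x0,y1,z]]); W,H=int((y1-y0)*s),int((x1-x0)*s)
    M=cv2.getPerspectiveTransform(w2px(P,c).astype(np.float32),np.float32([[0,0],[W,0],[W,H],[0,H]]))
    return cv2.warpPerspective(im,M,(W,H),flags=cv2.INTER_CUBIC)
def marks(names,cam="wrist"):
    for th in names: print(th,[(round(d['score'],2),np.round(d['at'],3).tolist()) for d in models.mark_of(th,cam)])
E
python3 - <<'E'
from h import *
p=[0.52,-0.02,0.36]; r.move_to(p,best(p,0.12))
im,c=snap("wrist","w2")
print(c['position'],rot(c)[:,2],T.current_ee_pos())
marks(["fence_foot","clip_left_tip","clip_right_tip","clip_left_hinge","clip_right_hinge","straightedge_grip","marked_1_mid"])
o=rect(im,c,.012)
for i in range(0,800,100): cv2.line(o,(i,0),(i,6),(255,0,0)); 
for i in range(0,560,40): cv2.line(o,(0,i),(6,i),(255,0,0))
cv2.imwrite("pics/rect.png",o[:,:,::-1])
E
```

```text
[0.51074276 0.05571946 0.51572168] [ 0.03377921 -0.25227762 -0.96706513] [ 0.5196727  -0.01908666  0.36125672]
fence_foot [(0.56, [0.688, 0.012, 0.034])]
clip_left_tip [(0.97, [0.505, 0.127, 0.077])]
clip_right_tip [(0.79, [0.546, -0.143, 0.076]), (0.67, [0.544, 0.046, 0.022])]
clip_left_hinge [(0.6, [0.49, 0.128, 0.027])]
clip_right_hinge []
straightedge_grip [(0.6, [0.69, 0.013, 0.032])]
marked_1_mid [(0.77, [0.564, -0.051, 0.023])]
```

View pics/rect.png

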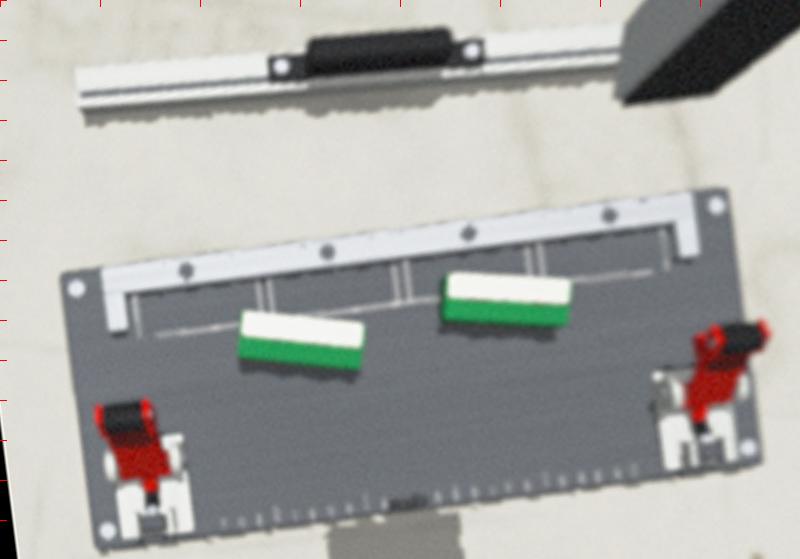

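The rectified view is clean. It gives fence_foot ≈ (0.590, -0.001) and tray yaw ≈ 0.1227 rad, and the stop spacing checks at 275 mm. Both marked strips are 23×60 mm there. Next I pick the first marked strip, then look at the bin from near.

```bash
cat >> h.py <<'E'
F=np.array([.590,-.001]); YAW=.1227
X=np.array([np.cos(YAW),np.sin(YAW)]); Y=np.array([-X[1],X[0]])
def W(x,y): "fence_foot frame -> world xy"; return F+x*X+y*Y
def toF(p): d=np.array(p[:2])-F; return np.array([d@X,d@Y])
def strips(im,c,ztop,white=False,box=(.44,.72,-.2,.2)):
    x0,x1,y0,y1=box; o=rect(im,c,ztop,x0,x1,y0,y1)
    hsv=cv2.cvtColor(o,cv2.COLOR_RGB2HSV); g=cv2.inRange(hsv,(50,90,40),(85,255,255)); m=g.copy()
    if white: m|=cv2.inRange(hsv,(0,0,205),(180,45,255))
    m=cv2.morphologyEx(m,cv2.MORPH_CLOSE,np.ones((5,5))); m=cv2.morphologyEx(m,cv2.MORPH_OPEN,np.ones((5,5)))
    out=[]
    for k in cv2.findContours(m,cv2.RETR_EXTERNAL,cv2.CHAIN_APPROX_NONE)[0]:
        q=np.zeros_like(m); cv2.drawContours(q,[k],-1,255,-1)
        if cv2.countNonZero(q&g)<700: continue
        w=np.c_[x1*1000-k[:,0,1]/2,y1*1000-k[:,0,0]/2].astype(np.float32)
        (cx,cy),(a,b),an=cv2.minAreaRect(w); an=np.deg2rad(an)
        if a<b: a,b,an=b,a,an+np.pi/2
        out.append([cx/1000,cy/1000,an%np.pi,a,b])
    return out
def grasp(x,y,phi,tipz,opening,force,up=.15):
    q=best([x,y,tipz+.025+up],phi)
    r.move_to([x,y,tipz+.025+up],q); gripper_to(opening)
    hit=r.move_l([x,y,tipz+.03],vel=.15,guard=12) or r.move_l([x,y,tipz+.025],vel=.05,guard=12)
    gripper_to(0,force); w=T.current_opening(); 
    r.move_l([x,y,tipz+.025+up],vel=.15)
    print("grasp hit",hit,"w",round(w,4),"lifted",round(T.current_opening(),4),"t",round(T.current_t(),1)); return T.current_opening()
E
python3 - <<'E'
from h import *
im,c=snap()
s=strips(im,c,.032,True)
for g in s: print(np.round(g,3),np.round(toF(g),3))
g=min((g for g in s if 50<g[3]<68 and 17<g[4]<27), key=lambda g:g[1])
grasp(g[0],g[1],g[2]-np.pi/2,.0225,.042,25)
p=[.47,-.40,.30]; r.move_to(p,best(p,.1))
im,c=snap("wrist","w3"); marks(["bin_floor"])
o=rect(im,c,.055,.44,.64,-.58,-.36)
cv2.imwrite("pics/bin.png",o[:,:,::-1]); print(T.current_t(),T.current_opening())
E
```

```text
[5.4800e-01 5.0000e-02 1.4660e+00 6.0011e+01 2.3999e+01] [-0.035  0.056]
[ 5.6700e-01 -4.8000e-02  1.5180e+00  6.1389e+01  2.4072e+01] [-0.028 -0.044]
grasp hit False w 0.0215 lifted 0.0216 t 9.9
bin_floor [(0.98, [0.533, -0.459, -0.001]), (0.32, [0.564, -0.271, 0.013])]
11.4583 0.021947240133943228
```

View pics/bin.png

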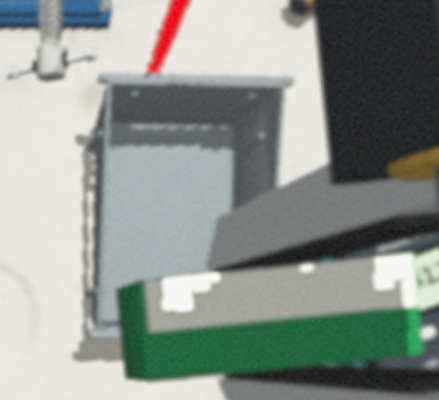

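The bin rim's back edge is at row 78 and its sides at columns 100–290. That puts the bin centre at about (0.535, -0.459) with yaw ≈ 0, and the strip is still held. Binning both now.

```bash
cat >> h.py <<'E'
B=np.array([.534,-.459])
def tobin(dx):
    p=[B[0]+dx,B[1],.20]; r.move_to(p,best(p,0)); print("over bin, held",round(T.current_opening(),4))
    r.move_l([p[0],p[1],.066],vel=.15,guard=15); gripper_to(.032); r.hold(.2); r.move_l(p,vel=.25)
def look(p,phi,f=None,**k):
    r.move_to(p,best(p,phi)); im,c=snap("wrist",f); return strips(im,c,**k)
E
python3 - <<'E'
from h import *
tobin(-.022)
s=look([.52,-.02,.36],.12,ztop=.032,white=True)
for g in s: print(np.round(g,3),np.round(toF(g),3))
s=[g for g in s if 50<g[3]<68 and 17<g[4]<27]
if len(s)==1:
    g=s[0]
    if grasp(g[0],g[1],g[2]-np.pi/2,.0225,.042,25)>.015: tobin(.022)
p=[.47,-.38,.36]; r.move_to(p,best(p,.1)); im,c=snap("wrist","w4"); o=rect(im,c,.0,.44,.74,-.58,-.18)
cv2.imwrite("pics/bin2.png",o[:,:,::-1]); 
for g in strips(im,c,.02,box=(.44,.74,-.4,-.1)): print(np.round(g,3))
print(T.current_t())
E
```

```text
over bin, held 0.0221
[5.4800e-01 5.0000e-02 1.4710e+00 6.0050e+01 2.4329e+01] [-0.035  0.056]
grasp hit False w 0.022 lifted 0.0215 t 20.2
over bin, held 0.0214
[ 0.562 -0.267  2.237 58.715 23.035]
25.25
```

View pics/bin2.png

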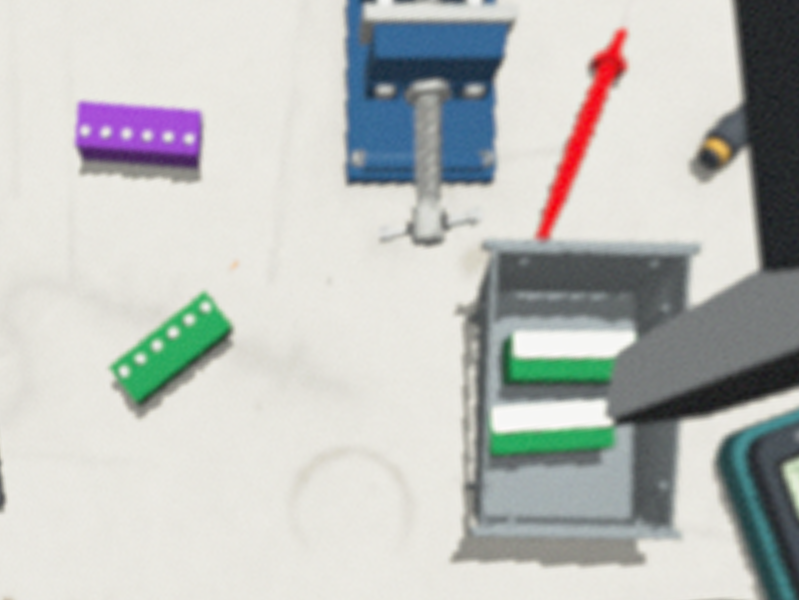

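Both finished strips are in the bin. Now the unmarked strips: the right one is at (0.562, -0.267).

```bash
cat >> h.py <<'E'
def place(y):
    a=W(-.014,y); p=[*a,.15]; r.move_to(p,best(p,YAW)); print("over tray, held",round(T.current_opening(),4))
    hit=r.move_l([*a,.049],vel=.12,guard=10) ; 
    e=W(-.006,y); push=r.move_l([*e,.049],vel=.03,guard=5)
    print("down hit",hit,"push",push,"at",np.round(toF(T.current_ee_pos()),4))
    gripper_to(.036); r.move_l([*np.array(T.current_ee_pos())[:2],.15],vel=.25)
E
python3 - <<'E'
from h import *
s=look([.47,-.34,.36],.1,ztop=.02,box=(.44,.74,-.4,-.15))
g=[g for g in s if 50<g[3]<68 and 17<g[4]<27][0]; print(np.round(g,3))
if grasp(g[0],g[1],g[2]-np.pi/2,.0115,.05,25)>.015: place(-.102)
s=look([.50,.19,.36],.1,"w5",ztop=.02,box=(.44,.74,.2,.42))
for g in s: print(np.round(g,3))
print(T.current_t())
E
```

```text
[ 0.562 -0.267  2.239 59.303 22.372]
grasp hit False w 0.0218 lifted 0.0218 t 30.0
over tray, held 0.0218
down hit True push True at [-0.0104 -0.102 ]
[ 0.573  0.32   2.501 58.823 23.009]
34.4
```

```bash
python3 - <<'E'
from h import *
g=look([.50,.19,.36],.1,ztop=.02,box=(.44,.74,.2,.42))[0]; print(np.round(g,3))
if 50<g[3]<68 and grasp(g[0],g[1],g[2]-np.pi/2,.0115,.05,25)>.015: place(.102)
s=look([.52,-.02,.36],.12,"w6",ztop=.032)
for g in s: print(np.round(g,3),np.round(toF(g),3))
im=cv2.imread("pics/w6.png")[:,:,::-1]; c=vision.get_calibration("wrist")
cv2.imwrite("pics/rect2.png",rect(im,c,.032)[:,:,::-1]); print(T.current_t())
E
```

```text
[ 0.573  0.32   2.51  58.933 23.   ]
grasp hit False w 0.0216 lifted 0.0217 t 39.1
over tray, held 0.0216
down hit True push True at [-0.0115  0.1026]
[ 0.565  0.099  1.687 60.569 22.604] [-0.012  0.102]
[ 0.59  -0.091  1.688 43.231 22.667] [-0.011 -0.09 ]
43.2083
```

View pics/rect2.png

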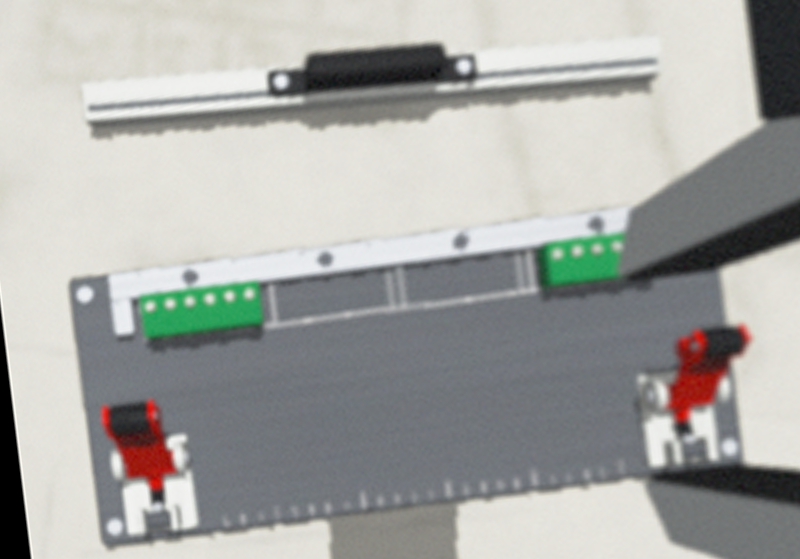

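Both strips sit flush along the fence at x ≈ -11 to -12 mm, and both clips are up. Next I measure the straightedge rib (top z = 42 mm) from closer.

```bash
python3 - <<'E'
from h import *
p=[.60,-.06,.36]; r.move_to(p,best(p,.1)); im,c=snap("wrist","w7")
bx=(.62,.76,-.2,.2)
o=rect(im,c,.042,*bx); v=cv2.cvtColor(o,cv2.COLOR_RGB2HSV)[...,2]
m=cv2.inRange(v,0,75); m=cv2.morphologyEx(m,cv2.MORPH_OPEN,np.ones((15,41)))
for k in cv2.findContours(m,0,1)[0]:
    w=np.c_[bx[1]*1000-k[:,0,1]/2,bx[3]*1000-k[:,0,0]/2].astype(np.float32); print("rib",cv2.minAreaRect(w))
marks(["straightedge_grip"])
o2=rect(im,c,.016,*bx)
cv2.imwrite("pics/se.png",np.vstack([o,o2])[:,:,::-1]); print(T.current_t())
E
```

```text
rib ((670.25, -190.5), (18.0, 10.5), 90.0)
rib ((684.6455688476562, 12.857353210449219), (14.380593299865723, 79.38087463378906), 4.39870548248291)
rib ((690.25, 176.75), (46.5, 139.5), 90.0)
straightedge_grip [(0.85, [0.691, 0.01, 0.03])]
43.7583
```

View pics/se.png

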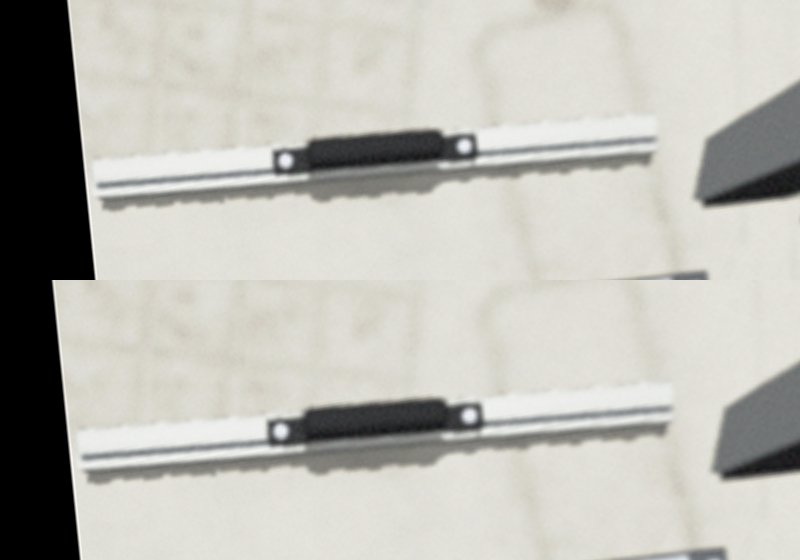

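The rail at z = 16 mm spans columns 79–672, which is 297 mm. Its centre is at about (0.686, 0.012) with yaw 0.077. Grasp it and set it.

```bash
python3 - <<'E'
from h import *
w=grasp(.6855,.0122,.077,.0205,.04,50,up=.11)
if w>.010:
    a=W(-.037,0); p=[*a,.17]; r.move_l(p,rot=best(p,YAW),vel=.12); print("held",T.current_opening())
    hit=r.move_l([*a,.066],vel=.12,guard=15); print(hit)
    if not hit:
        hit=r.move_l([*a,.0545],vel=.03,guard=6); print("down",hit,T.current_ee_pos()[2])
        push=r.move_l([*W(-.024,0),T.current_ee_pos()[2]],vel=.02,guard=10)
        print("push",push,np.round(toF(T.current_ee_pos()),4),T.current_wrist_force(),T.current_opening())
im,c=snap("scene","s1"); cv2.imwrite("pics/s1c.png",cv2.resize(im[150:250,240:400],(800,500),interpolation=cv2.INTER_CUBIC)[:,:,::-1]); print(T.current_t())
E
```

```text
grasp hit False w 0.0139 lifted 0.0136 t 47.5
held 0.013524946503447911
False
down True 0.057384996703047635
push True [-0.0319 -0.    ] [-0.75055381 -0.71866958  3.80356144] 0.013368387693348043
50.6833
```

View pics/s1c.png

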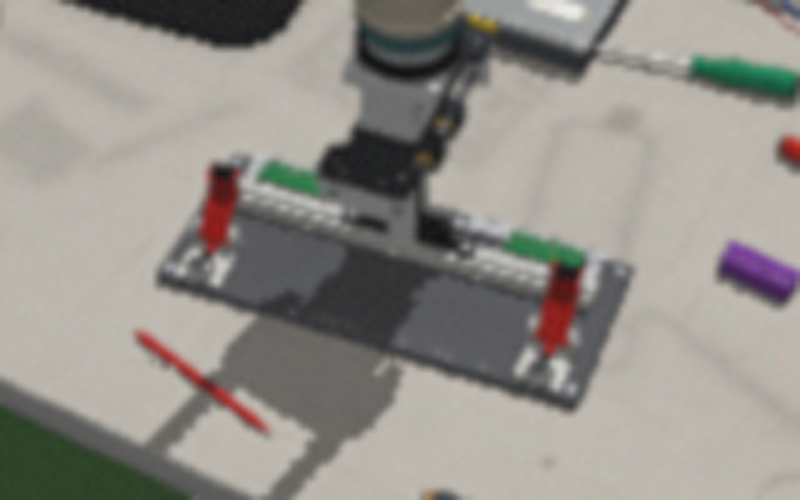

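The straightedge sits against the strips (grip at -31.9 mm, target -32) with both clips up. Release it and check from above.

```bash
python3 - <<'E'
from h import *
gripper_to(.03); p=np.array(T.current_ee_pos()); r.move_l([p[0],p[1],.2],vel=.2)
p=[.52,-.05,.36]; r.move_to(p,best(p,.12)); im,c=snap("wrist","w8")
marks(["clip_left_tip","clip_right_tip","clip_left_hinge","clip_right_hinge","straightedge_grip"])
cv2.imwrite("pics/rect3.png",rect(im,c,.028)[:,:,::-1]); print(T.current_t())
for th,y in(("L",.136),("R",-.136)): print(th,W(-.0625,y))
E
```

```text
clip_left_tip [(0.92, [0.506, 0.125, 0.074]), (0.7, [0.559, -0.005, 0.043])]
clip_right_tip [(0.68, [0.55, -0.008, -0.003]), (0.63, [0.546, -0.144, 0.075])]
clip_left_hinge [(0.97, [0.492, 0.127, 0.024]), (0.58, [0.525, -0.145, 0.026])]
clip_right_hinge [(0.92, [0.526, -0.148, 0.026])]
straightedge_grip [(0.62, [0.558, -0.003, 0.045])]
53.05
L [0.51132453 0.126328  ]
R [ 0.54461525 -0.14362705]
```

View pics/rect3.png

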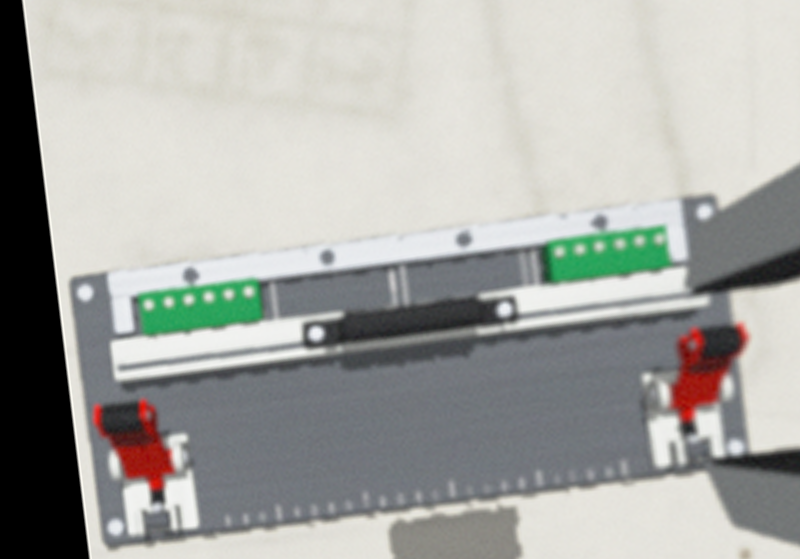

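The row is lined up: strips at (200,308) and (608,254), rail flush, clips up at (125,415) and (715,340). Now press each clip along its arc.

```bash
python3 - <<'E'
from h import *
gripper_to(0,20)
L=.0528; a0=np.arctan2(48,22)
for y in (-.136,.136):
    def P(th,dz=0): return [*W(-.0845+L*np.cos(a0-th),y),.026+L*np.sin(a0-th)+.0065+.025-.001+dz]
    p=P(0,.06); r.move_to(p,best(p,YAW)); r.move_l(P(0,.01),vel=.1,guard=8)
    fs=[]
    for th in np.arange(0,.81,.1):
        h=r.move_l(P(th),vel=.04,guard=25); fs.append((h,round(float(T.current_wrist_force()[2]),1)))
    print(y,fs); r.hold(.3)
    q=P(.8,.1); r.move_l(q,vel=.2)
p=[.52,-.05,.36]; r.move_to(p,best(p,.12)); im,c=snap("wrist","w9")
marks(["clip_left_tip","clip_right_tip","straightedge_grip"])
for g in strips(im,c,.032): print(np.round(g,3),np.round(toF(g),3))
cv2.imwrite("pics/rect4.png",rect(im,c,.028)[:,:,::-1]); print(T.current_t())
E
```

```text
-0.136 [(False, 5.3), (False, 7.5), (False, 7.8), (False, 6.0), (False, 1.7), (False, 0.1), (False, -0.1), (False, -1.2), (False, -0.7)]
0.136 [(False, 5.5), (False, 9.1), (False, 3.0), (False, 3.4), (False, 1.0), (False, -0.1), (False, 0.4), (False, -0.6), (False, -0.0)]
clip_left_tip [(0.81, [0.509, 0.127, 0.076])]
clip_right_tip [(0.59, [0.574, -0.139, 0.039])]
straightedge_grip [(0.85, [0.558, -0.005, 0.045])]
[ 0.566  0.099  1.706 61.589 21.235] [-0.011  0.102]
[ 0.592 -0.102  1.698 62.122 21.107] [-0.01 -0.1 ]
65.35
```

View pics/rect4.png

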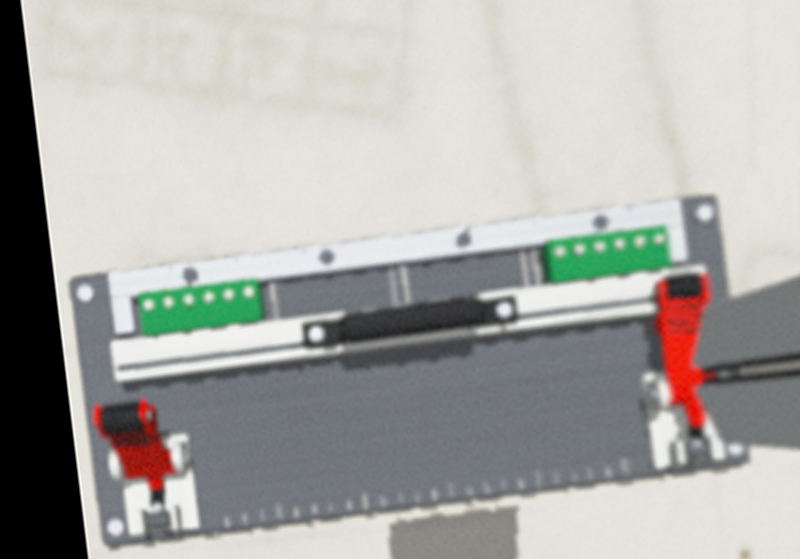

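The right clip is shut with its roller on the rail at (685,287). On the left the finger slid off ahead of the roller, so it stands up again, and nothing else moved. I'll retry with the finger further back.

```bash
python3 - <<'E'
from h import *
L=.0528; a0=np.arctan2(48,22); y=.138
def P(th,dz=0,dx=-.006): return [*W(-.0845+dx+L*np.cos(a0-th),y),.026+L*np.sin(a0-th)+.0065+.025-.001+dz]
p=P(0,.06); r.move_to(p,best(p,YAW)); r.move_l(P(0,.01),vel=.1,guard=8)
fs=[]
for th in np.arange(0,.81,.1):
    h=r.move_l(P(th),vel=.04,guard=25); fs.append((h,np.round(T.current_wrist_force(),1).tolist()))
print(fs); r.hold(.3); r.move_l(P(.8,.1),vel=.2)
p=[.52,-.05,.36]; r.move_to(p,best(p,.12)); im,c=snap("wrist","w10")
marks(["clip_left_tip","clip_right_tip","straightedge_grip"])
for g in strips(im,c,.032): print(np.round(g,3),np.round(toF(g),3))
cv2.imwrite("pics/rect5.png",rect(im,c,.028)[:,:,::-1]); print(T.current_t())
E
```

```text
[(False, [-2.0, 0.1, 1.3]), (False, [-2.6, -1.1, 5.3]), (False, [-1.8, -0.4, 5.2]), (False, [-1.5, -0.5, 3.5]), (False, [-1.9, -0.6, 2.4]), (False, [1.0, -0.4, -0.4]), (False, [0.2, 0.8, -0.7]), (False, [-0.4, -0.5, -0.1]), (False, [-0.5, -0.6, -1.7])]
clip_left_tip [(0.93, [0.536, 0.129, 0.039])]
clip_right_tip [(0.82, [0.574, -0.141, 0.037]), (0.69, [0.376, 0.07, 0.001])]
straightedge_grip [(0.94, [0.557, -0.003, 0.047]), (0.69, [0.537, 0.13, 0.038])]
[ 0.566  0.099  1.701 61.286 21.2  ] [-0.011  0.102]
[ 0.592 -0.102  1.691 62.106 21.178] [-0.01 -0.1 ]
71.8667
```

View pics/rect5.png

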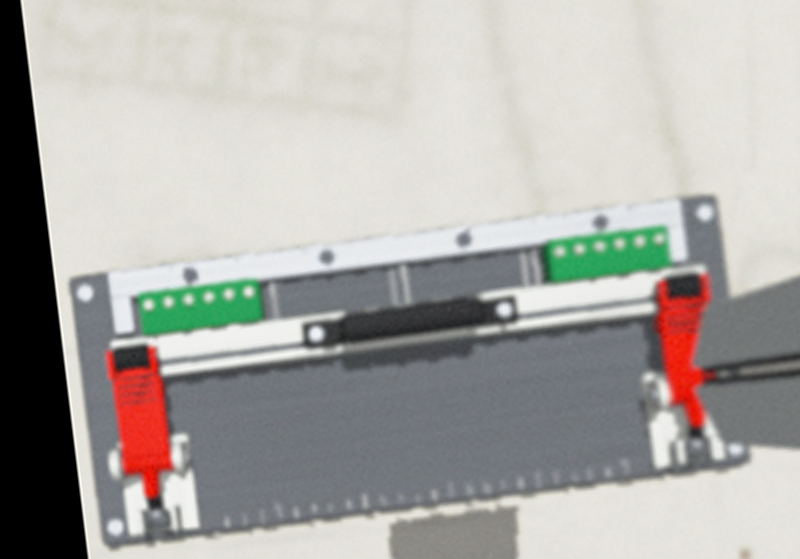

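Both clips are shut on the rail, at (132,358) and (685,287), and the strips are flush. One quick top-view check for leftovers, then I hand in.

```bash
python3 - <<'E'
from h import *
im,c=snap("scene","s2"); marks(["strip_1_mid","marked_1_mid"],"scene")
cv2.imwrite("pics/s2c.png",cv2.resize(im[110:290,140:480],(800,424),interpolation=cv2.INTER_CUBIC)[:,:,::-1])
E
```

```text
strip_1_mid [(0.63, [0.668, -0.252, 0.007]), (0.54, [0.594, -0.1, 0.021])]
marked_1_mid [(0.58, [0.523, -0.447, 0.014])]
```

View pics/s2c.png

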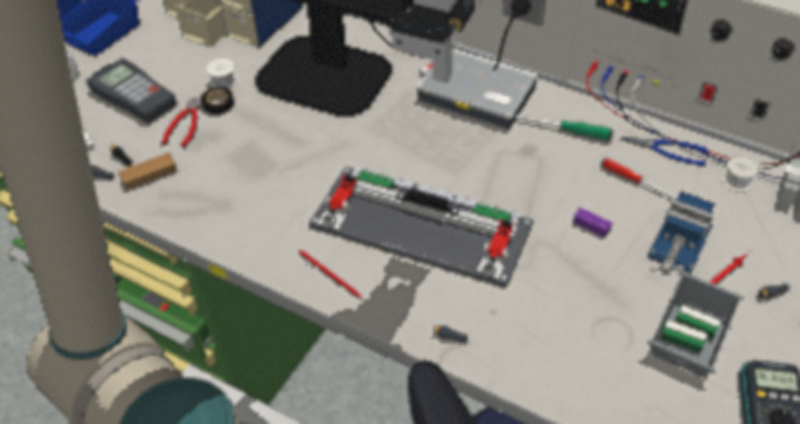

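Both marked strips are in the bin at (690,325). The tray is loaded and clipped, no green strips remain on the bench, and the bystanders are where they were.

```bash
python3 -c "
from plant import r
print(r.sign_off())"
```

```text
the job is handed in; nothing more can be done
None
```

The job is handed in at about 72 s: both marked strips are in the bin, both unmarked strips are flush to the fence behind the centred straightedge, and both clips are snapped down (the left one took a second press).

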